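# Load the rotary stage and bring it up to its spring stop

## Task

Set the small round wooden pitch block upright in the ring nest on the rotary stage and let go of it. Then turn the stage clockwise (seen from above) by pushing its upright pin until the lug on its rim bears against the spring plunger of the stop and has pressed it in a little; do it gently, without ramming the stop, and leave the stage resting firmly against the plunger with the block still in its nest. Do not disturb the tin, the brass weight or the steel bench block beside it.

Things in the scene. Friction and masses are not known exactly. Their poses are not given: they have to be found in the camera images.
- dop_mid (a point): pitch block: loose round wooden bowl with black pitch on top, 48 mm across at most (about 43 mm where fingers close on it), 34 mm high, 70 g, standing on the desk to the left of the stage. This point is its centre, 17 mm above its underside; z is its axis.
- stage_base: rotary stage, fixed to the desk: grey foot, 148 mm across, that carries the aluminium round table. Origin on the turning axis at desk level, z up. The stop block stands on a tongue of this foot on its +x side.
- table: turning table: aluminium disc 170 mm across, top 36 mm above the desk. Origin on the turning axis at desk level. In its frame the upright pin is toward -x, the ring nest toward +x, the rim lug toward +y. It turns freely with a steady drag of about 0.2 N m (about 2 N at the pin) and stays where it is left.
- lug (a point): dark steel lug, 12 mm wide, sticking out of the table's rim to radius 106 mm; this point is its middle at radius 96 mm, 26 mm above the desk, where the plunger meets it. When the table turns clockwise its leading face is 6 mm ahead of this point.
- pin (a point): upright steel pin, 14 mm diameter, 98 mm from the turning axis, on the outer end of a dark flat spoke 18 mm wide (spoke top 40 mm above the desk). The pin stands from 40 to 86 mm above the desk; this point is on its centre line 65 mm above the desk. Push it sideways to turn the table clockwise.
- nest (a point): ring nest on the table, 38 mm from the turning axis, opposite the pin: low steel ring, inner diameter 51 mm, outer 59 mm, 5 mm high, floor 36 mm above the desk. This point is on the ring's axis 17 mm above its floor, where the block's centre comes when seated. It moves with the table.
- stop: the stop: aluminium block 22 x 24 x 34 mm fixed beside the table, with a dark threaded sleeve and a round-nosed steel spring plunger, centre line 26 mm above the desk. Origin at desk level under the block's centre; +x points along the plunger at the oncoming lug. How far the sleeve is screwed out is not given: the nose stands 30 to 54 mm from the origin along +x.
- stop_mid (a point): middle of the stop block on the plunger's line, 26 mm above the desk. The lug first meets the plunger when the table has turned 0.83 to 1.10 rad clockwise from having its axes along those of stage_base, so feel for it. The spring yields 2.5 N per mm from zero, 7 mm in all, then is hard. Let go, the table's drag keeps up to 2 N on it. More than 14 N on it is ramming.
- side_tin: bystander: flat round grey tin, 54 mm across, 19 mm high; origin at its underside; leave alone
- side_weight: bystander: turned brass weight, 28 mm across, 31 mm high; origin at its underside; leave alone
- side_block: bystander: small square steel bench block, 50 x 50 x 24 mm; origin at its underside; leave alone

How it is judged:
By the outcome, as a careful person would: the job done as asked, in the order asked, and still so for the second after the job is handed in, with the robot touching nothing.
It also fails if it takes over 72 s, if anything falls off the work surface, if the arm or the gripper's body presses on something with over 40 N, if the wrist force passes 120 N, or if a joint passes its speed limit or range.

## Robot

A 6-joint arm with a two-finger parallel gripper is mounted at the origin on a cart in front of the work surface, level with it; the furniture and walls round the work are solid. World frame = base frame: x ahead of the robot, y to its left, z up, the work surface at z = 0. Lengths are in m, angles in rad, forces in N, time in s.
With the tool pointing down it reaches from about 0.35 to 0.85 m from the base axis. Payload 8.1 kg.
Tool frame: the origin (TCP) lies between the finger pads; the fingertips stand nose_length ahead of it and the grasp point (between the pads) lies 2 mm behind it (nose_length is the distance from the TCP to the fingertips, in m); z points along the fingers, x is the direction in which the jaws open and shut, and the axes are right-handed (so a half turn about z gives the same grasp; the last joint's range is limited). The gripper opens to 93 mm and grips with 3 to 60 N. Pads are 15 mm wide; open, the fingers measure 128 mm over their backs; the gripper's body (75 mm by 188 mm) begins 65 mm behind the grasp point.
Start: joints at [1.144, 0.13, 1.488, -0, 1.523, -0.085], TCP at [0.201, 0.565, 0.236] pointing down, gripper open.
Joint ranges: [-2.96, 2.96], [-0.89, 2.26], [0.02, 2.5], [-1.34, 4.48], [0, 2.73], [-2.66, 2.66]. Speed limits (rad/s): [2.39, 2.39, 2.79, 3.14, 3.14, 3.14].

## Interface

Orientations are given as a rotation vector (axis times angle).
In Python, from plant import * gives the robot as it stands.
- The arm moves only by the tool carry_out, never from a script. Its argument "steps" is a list of rows, each an object with "xyz": the shift along the world's x, y, z in cm, a list of three; "rot": the turn, a rotation vector about the world's x, y, z in degrees, a list of three. In form: [{"xyz": [tx, ty, tz], "rot": [rx, ry, rz]}, ...]. A call has 1 to 10 rows; each row is the pose to reach, as a shift and turn from the pose commanded when the call began; what a row does not reach only later rows make up. A row lasts 1/10 s, in which the tool goes at most 50 mm and 8.59 degrees, less where a joint would pass 70% of its speed; a pose out of reach is approached as far as the arm can. A call with a gripper value outside its range is refused whole. "grip" is the opening, from 0 (shut) to 1 (fully open), set as the call begins (left out, the last holds). The fingers move at their own pace and stop on an object; "force" is the grip in N (left out, the last holds). Time passes only in rows, so rows that repeat a pose let the fingers close. It gives the time, the measured TCP pose, the force and the opening at its end, in the units of the state.
- read_state(): the state, without advancing time (a new reading comes with each control period).
- read_camera(name): name is "scene" or "top" or "wrist"; returns the picture (400x640x3 uint8, red, green, blue); there is no depth.
- calibration(name): a dict with "fov_y" (degrees; the focal length in pixels is half the picture's height over the tangent of half this angle, whatever the lens; pixels are square), "cx", "cy" (the principal point, pixels), "xyz" and "attitude" of the camera in the world. Camera axes: x right, y down, z forward; pixel columns grow to the right and rows downward; lengths in m; the calibration is good to about 2 mm. A picture is of the moment at which its call begins: read the wrist's pose just before it. calibration takes no time and is no camera call; for the wrist camera it gives the pose at the moment of the call.
- close_job(): hands the job in, once; it reports no verdict.
The state is a dict: "t": time; "q": joint angles; "dq": joint speeds; "joint_torque": joint torques, N m; "tool_pos": TCP position; "orientation": TCP orientation; "force": force on the tool from outside, world axes, zero at the start; "wrist_torque": the same for the moment, N m; "opening": finger opening in m.
Only numpy, scipy, OpenCV 4.12 (cv2) and the standard library are available. Lean on these libraries where they do the work, as an engineer would, in place of code of your own. Each camera call takes 0.05 s, during which the arm holds its last target.

## Working session

There is one attempt and no reset: what is moved stays moved. The work goes in short steps, Python scripts to look and compute and a tool call to move; the robot and the scene stay as the last step left them, time stands still between calls to the robot, and variables do not carry over. Pictures are saved under pics/ and viewed, and the job is handed in when it is done.

Besides the shell and the picture viewer there is one more tool, called by a JSON object that holds its "name" and its "arguments", one argument or row to a line. carry_out: Moves the arm, as the interface text tells. Its arguments: {"type":"object","properties":{"steps":{"type":"array","items":{"type":"object","properties":{"xyz":{"type":"array","items":{"type":"number"}},"rot":{"type":"array","items":{"type":"number"}}}}},"grip":{"type":"number"},"force":{"type":"number"}},"required":["steps"]}

```bash
ls; mkdir -p pics; python3 - <<'E'
from plant import *
import cv2
s=read_state();print(s)
for n in ("scene","top","wrist"):
    print(n,calibration(n))
    cv2.imwrite(f"pics/{n}0.png",read_camera(n)[:,:,::-1])
print([k for k in globals() if not k.startswith('_')])
E
```

```text
pics
{'t': 0.0, 'q': array([ 1.14360870e+00,  1.31177041e-01,  1.48926489e+00,  2.55666170e-05,
        1.52299251e+00, -8.54195033e-02]), 'dq': array([-0.00010679, -0.00045681,  0.0008239 ,  0.00218475, -0.00102718,
       -0.00100006]), 'joint_torque': array([ 2.43518080e-04, -5.59832203e+01, -4.91770363e+01,  7.70290266e-02,
        3.50623915e-02, -1.58182311e-04]), 'tool_pos': array([0.20085186, 0.56481822, 0.23458584]), 'orientation': array([ 2.56610862e+00,  1.81079618e+00, -2.51701151e-03]), 'force': array([ 0.34128527, -0.28575093,  0.25507526]), 'wrist_torque': array([ 0.0121927 ,  0.01764461, -0.00123692]), 'opening': 0.09266509648224074}
scene {'fov_y': 45.87148371041488, 'cx': 312.16119260095195, 'cy': 196.34890962017556, 'xyz': array([0.15748608, 0.15717418, 0.74556891]), 'attitude': array([-1.32549888,  2.30883456, -0.8613367 ])}
top {'fov_y': 47.65703249019897, 'cx': 321.79451399846005, 'cy': 188.87961241627556, 'xyz': array([ 0.54447062, -0.14811578,  1.06662407]), 'attitude': array([-2.14854779,  2.20190575, -0.06952036])}
wrist {'fov_y': 71.77065395627032, 'cx': 324.37144053101827, 'cy': 197.3684910608816, 'xyz': array([0.1232694 , 0.59300475, 0.38343875]), 'attitude': array([2.35529246, 1.66353585, 0.24853111])}
['read_camera', 'calibration', 'close_job', 'read_state', 'IKError', 'nose_length', 'cv2', 's', 'n']
```

View pics/scene0.png

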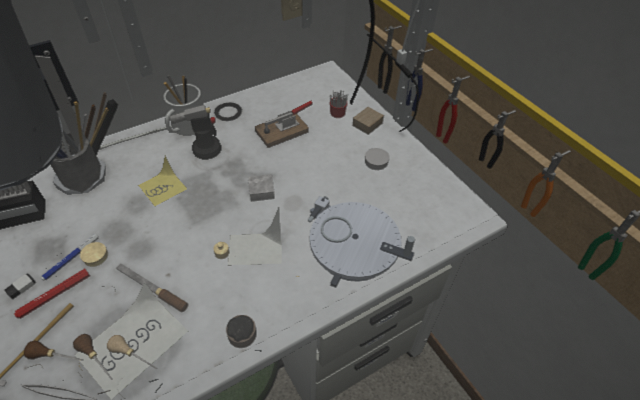

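View pics/top0.png

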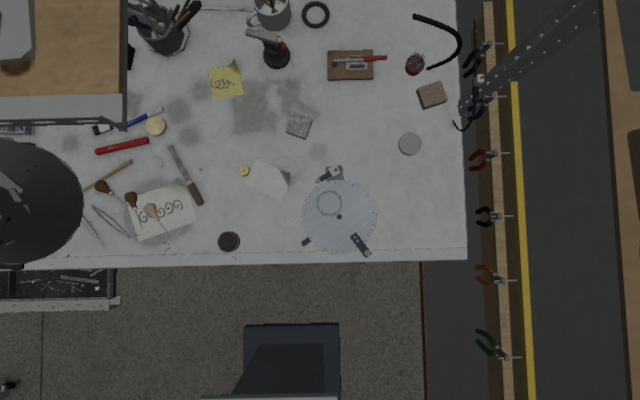

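```bash
python3 -c "
from plant import nose_length;print(nose_length)
import cv2
a=cv2.imread('pics/top0.png');cv2.imwrite('pics/topc.png',cv2.resize(a[90:270,130:400],None,fx=2.9,fy=2.9,interpolation=2))"
```

```text
0.017
```

View crop.

View pics/topc.png

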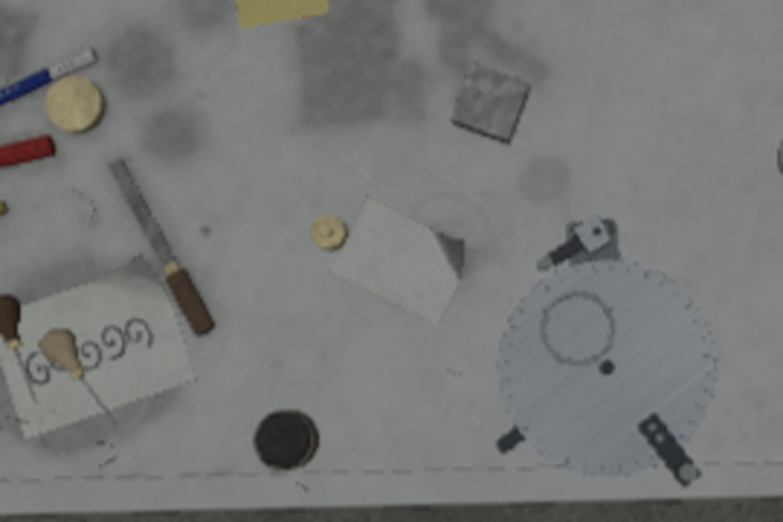

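```bash
python3 -c "
import cv2
a=cv2.imread('pics/scene0.png');cv2.imwrite('pics/scenec.png',cv2.resize(a[180:360,190:440],None,fx=3.2,fy=3.2,interpolation=2))"
```

```text
(no output)
```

View pics/scenec.png

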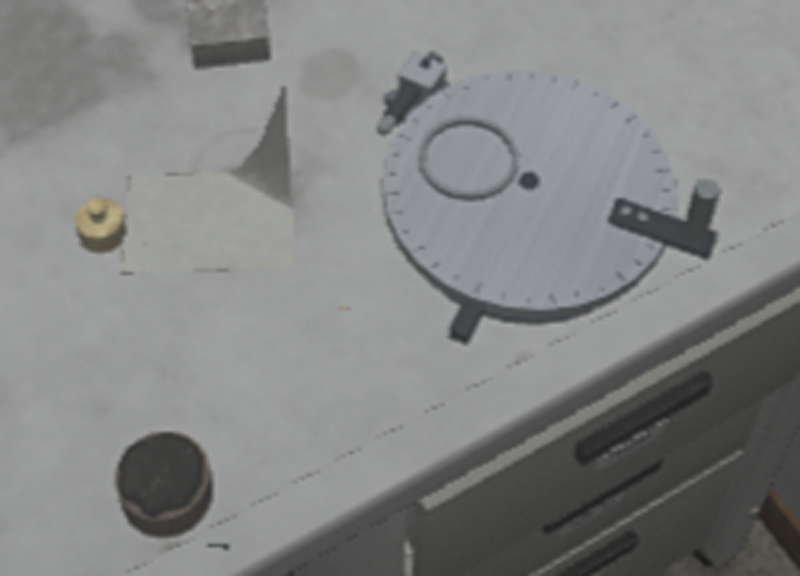

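View pics/wrist0.png

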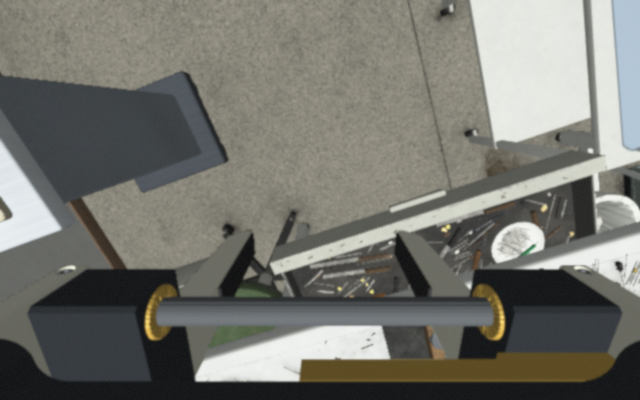

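```bash
cat > h.py <<'E'
from plant import *
import numpy as np, cv2
from scipy.spatial.transform import Rotation as R
def ray(n,u,v,c=None):
    c=c or calibration(n); f=200/np.tan(np.radians(c['fov_y'])/2)
    return c['xyz'],R.from_rotvec(c['attitude']).as_matrix()@np.array([(u-c['cx'])/f,(v-c['cy'])/f,1])
def atz(n,u,v,z,c=None):
    o,d=ray(n,u,v,c); return o+d*(z-o[2])/d[2]
def proj(n,p,c=None):
    c=c or calibration(n); f=200/np.tan(np.radians(c['fov_y'])/2)
    q=R.from_rotvec(c['attitude']).as_matrix().T@(np.array(p)-c['xyz']); return f*q[0]/q[2]+c['cx'],f*q[1]/q[2]+c['cy']
E
python3 - <<'E'
from h import *
np.set_printoptions(precision=4,suppress=True)
T={'block':((286,438),(164,478),.034),'hub':((607,367),(529,181),.038),'disc':((607,368),(531,191),.036),'nest':((578,328),(468,160),.041),'pin':((688,472),(708,188),.086),'lug':((510,440),(465,322),.03),'stop':((597,233),(425,65),.043),'nose':((543,264),(384,126),.026),'weight':((329,231),(100,210),.031)}
for k,(a,b,z) in T.items():
    A=atz('top',a[0]/2.9+130,a[1]/2.9+90,z);B=atz('scene',b[0]/3.2+190,b[1]/3.2+180,z)
    print(k,A,B)
E
```

```text
block [0.5112 0.0796 0.034 ] [0.4992 0.0838 0.034 ]
hub [ 0.5606 -0.1733  0.038 ] [ 0.5572 -0.1737  0.038 ]
disc [ 0.5598 -0.1733  0.036 ] [ 0.5518 -0.1717  0.036 ]
nest [ 0.5915 -0.1514  0.041 ] [ 0.5857 -0.1501  0.041 ]
pin [ 0.4808 -0.2299  0.086 ] [ 0.478  -0.2315  0.086 ]
lug [ 0.5053 -0.0959  0.03  ] [ 0.5009 -0.0951  0.03  ]
stop [ 0.6655 -0.1682  0.043 ] [ 0.6585 -0.165   0.043 ]
nose [ 0.6438 -0.1249  0.026 ] [ 0.6418 -0.1265  0.026 ]
weight [0.674  0.0446 0.031 ] [0.6675 0.0465 0.031 ]
```

{"name": "carry_out", "arguments": {
  "steps": [
    {"xyz": [3, -5, 0]},
    {"xyz": [6, -9, 0]},
    {"xyz": [9, -13, 0]},
    {"xyz": [11, -17.5, 0]},
    {"xyz": [14, -22, 0]},
    {"xyz": [17, -26.5, 0]},
    {"xyz": [20, -31, 0]},
    {"xyz": [23, -35.5, 0]},
    {"xyz": [25.5, -39.5, 0]},
    {"xyz": [28, -43.5, 0]}
  ]
}}

```text
validation failed for argument at $.st...
```

{"name": "carry_out", "arguments": {
  "steps": [
    {"xyz": [1.5, -2.5, -2]},
    {"xyz": [3, -5, -5]},
    {"xyz": [3, -5, -8]},
    {"xyz": [3, -5, -11]},
    {"xyz": [3, -5, -11]},
    {"xyz": [3, -5, -11]}
  ]
}}

```text
validation failed for argument at $.st...
```

```bash
python3 - <<'E'
from h import *
import pickle
s=read_state();print(s['t'],s['tool_pos'],s['orientation'],s['q'],s['force'])
c=calibration('wrist');pickle.dump(c,open('c1.pkl','wb'))
im=read_camera('wrist');cv2.imwrite('pics/w1.png',im[:,:,::-1])
print(proj('wrist',[.511,.08,.034],c),proj('wrist',[.511,.08,0],c))
E
```

```text
0.15 [0.20089516 0.56493998 0.23483667] [ 2.56631696e+00  1.81090520e+00 -1.92565275e-03] [ 1.14362069e+00  1.30987711e-01  1.48901404e+00  3.63325287e-05
  1.52299009e+00 -8.53882681e-02] [0.3906047  0.53847372 0.12864274]
(np.float64(127.07396768597903), np.float64(426.2154775702916)) (np.float64(139.29239637684523), np.float64(406.8101815327019))
```

View pics/w1.png

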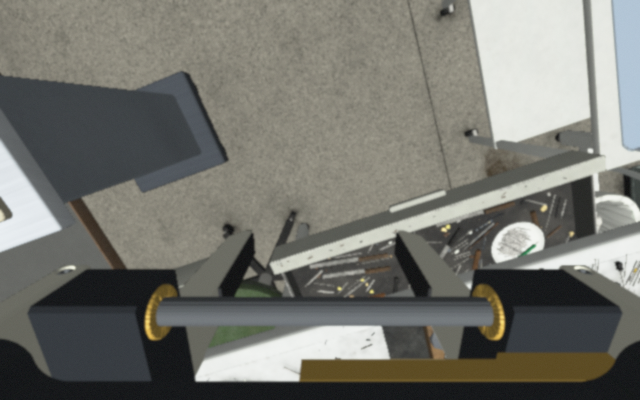

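Both keys are required; repeat with "rot".

{"name": "carry_out", "arguments": {
  "steps": [
    {"xyz": [3, -5, 0], "rot": [0, 0, 0]},
    {"xyz": [6, -9, 0], "rot": [0, 0, 0]},
    {"xyz": [9, -13, 0], "rot": [0, 0, 0]},
    {"xyz": [11, -17.5, 0], "rot": [0, 0, 0]},
    {"xyz": [14, -22, 0], "rot": [0, 0, 0]},
    {"xyz": [17, -26, 0], "rot": [0, 0, 0]},
    {"xyz": [20, -30, 0], "rot": [0, 0, 0]},
    {"xyz": [23, -34, 0], "rot": [0, 0, 0]},
    {"xyz": [25.5, -38, 0], "rot": [0, 0, 0]},
    {"xyz": [28, -42, 0], "rot": [0, 0, 0]}
  ]
}}

```text
t: 1.2
tool_pos: [0.4788, 0.1482, 0.2357]
orientation: [2.567, 1.811, 0.001]
force: [1.1, 0.5, 0.3]
opening: 0.093
```

```bash
python3 - <<'E'
from h import *
s=read_state();print(s['t'],s['tool_pos'],s['orientation'],s['q'],s['force'])
E
```

```text
1.2 [0.47884401 0.14815945 0.23568738] [2.56682276e+00 1.81124082e+00 5.41445496e-04] [ 1.97687576e-01 -1.39749171e-01  1.75740925e+00  7.68060508e-05
  1.52358957e+00 -1.03131215e+00] [1.14903508 0.52576994 0.34883647]
```

{"name": "carry_out", "arguments": {
  "steps": [
    {"xyz": [1.5, -3, -3], "rot": [0, 0, 0]},
    {"xyz": [3, -6.5, -6], "rot": [0, 0, 0]},
    {"xyz": [3, -6.5, -9], "rot": [0, 0, 0]},
    {"xyz": [3, -6.5, -11], "rot": [0, 0, 0]},
    {"xyz": [3, -6.5, -11], "rot": [0, 0, 0]},
    {"xyz": [3, -6.5, -11], "rot": [0, 0, 0]}
  ]
}}

```text
t: 1.8
tool_pos: [0.5079, 0.0851, 0.1258]
orientation: [-2.566, -1.811, 0.001]
force: [0.2, 0.2, 0.7]
opening: 0.093
```

```bash
python3 - <<'E'
from h import *
import pickle
s=read_state();print(s['t'],s['tool_pos'],s['orientation'],s['force'])
c=calibration('wrist');pickle.dump(c,open('c1.pkl','wb'))
im=read_camera('wrist');cv2.imwrite('pics/w2.png',im[:,:,::-1])
print(proj('wrist',[.511,.08,.034],c),proj('wrist',[.511,.08,0],c))
E
```

```text
1.8 [0.50789819 0.08514392 0.12582919] [-2.56643733e+00 -1.81121922e+00  9.98170305e-04] [0.20885975 0.19220184 0.68611736]
(np.float64(320.34658592618894), np.float64(210.32958279258207)) (np.float64(320.8564791828945), np.float64(199.2134695448085))
```

View pics/w2.png

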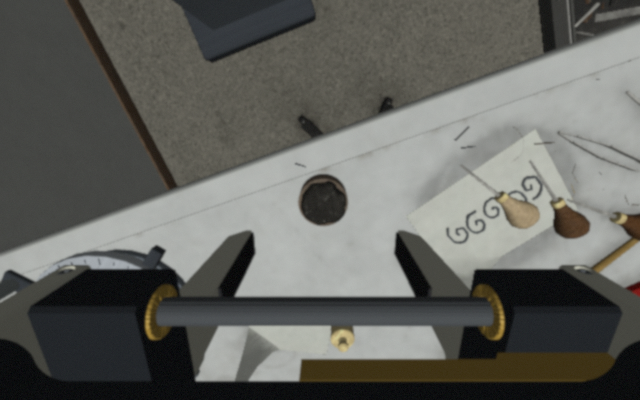

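```bash
python3 - <<'E'
from h import *
import pickle
c=pickle.load(open('c1.pkl','rb'))
s=read_state();print(s['t'],s['tool_pos'])
print(c, atz('wrist',324,203,.034,c),atz('wrist',324,203,.03,c))
im=cv2.imread('pics/w2.png')[160:240,280:370];cv2.imwrite('pics/w2c.png',cv2.resize(im,None,fx=6,fy=6,interpolation=2))
E
```

```text
1.85 [0.50868281 0.08534192 0.12688659]
{'fov_y': 71.77065395627032, 'cx': 324.37144053101827, 'cy': 197.3684910608816, 'xyz': array([0.43029202, 0.11305656, 0.27464002]), 'attitude': array([2.35629149, 1.66404741, 0.24983098])} [0.50540043 0.08557738 0.034     ] [0.50664891 0.08512061 0.03      ]
```

View pics/w2c.png

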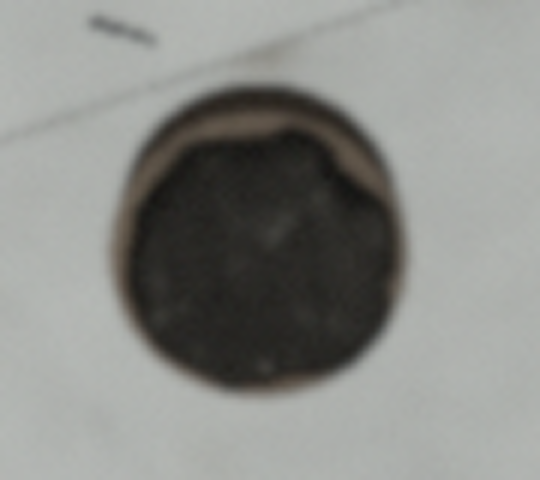

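{"name": "carry_out", "arguments": {
  "steps": [
    {"xyz": [0, 0, -2], "rot": [0, 0, 0]},
    {"xyz": [0, 0, -4], "rot": [0, 0, 0]},
    {"xyz": [0, 0, -5.5], "rot": [0, 0, 0]},
    {"xyz": [0, 0, -5.5], "rot": [0, 0, 0]},
    {"xyz": [0, 0, -5.5], "rot": [0, 0, 0]}
  ]
}}

```text
t: 2.35
tool_pos: [0.5085, 0.0853, 0.0715]
orientation: [2.566, 1.812, 0.001]
force: [-0.5, -0.5, 0.1]
opening: 0.0932
```

```bash
python3 - <<'E'
from h import *
import pickle
s=read_state();print(s['t'],s['tool_pos'],s['orientation'],s['force'])
c=calibration('wrist');pickle.dump(c,open('c3.pkl','wb'))
im=read_camera('wrist');cv2.imwrite('pics/w3.png',cv2.resize(im[130:330,200:440,::-1],None,fx=3,fy=3,interpolation=2))
for p in ([.511,.08,.034],[.5055,.0855,.034],[.5055,.0855,0],s['tool_pos']): print(proj('wrist',p,c))
E
```

```text
2.35 [0.50850324 0.08530871 0.07148281] [2.56624179e+00 1.81158819e+00 8.74780084e-04] [-0.46157796 -0.48160402  0.14837836]
(np.float64(318.687809473673), np.float64(234.7498794622929))
(np.float64(323.2168035065459), np.float64(225.93870552427293))
(np.float64(323.4249279391909), np.float64(210.03257981613672))
(np.float64(324.2685821007509), np.float64(255.01063149454785))
```

View pics/w3.png

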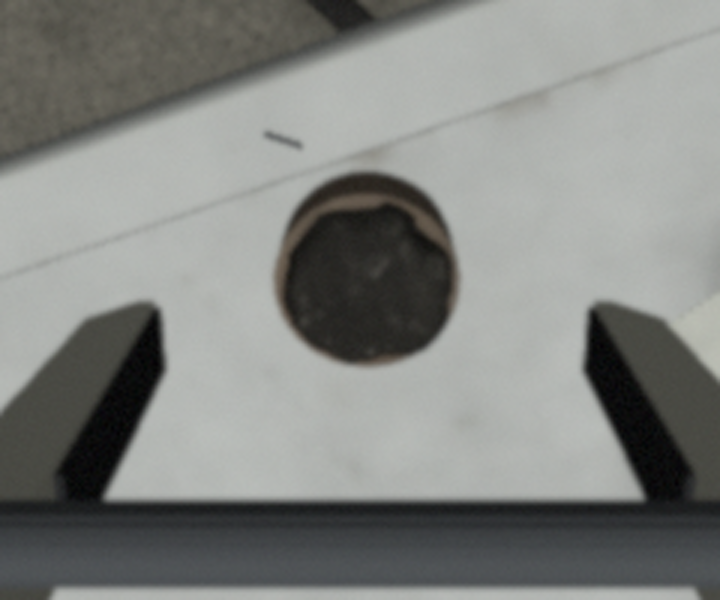

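{"name": "carry_out", "arguments": {
  "steps": [
    {"xyz": [-0.35, 0, -0.5], "rot": [0, 0, 0]},
    {"xyz": [-0.35, 0, -2], "rot": [0, 0, 0]},
    {"xyz": [-0.35, 0, -3.5], "rot": [0, 0, 0]},
    {"xyz": [-0.35, 0, -4.6], "rot": [0, 0, 0]},
    {"xyz": [-0.35, 0, -4.6], "rot": [0, 0, 0]},
    {"xyz": [-0.35, 0, -4.6], "rot": [0, 0, 0]}
  ]
}}

```text
t: 3.0
tool_pos: [0.504, 0.085, 0.0239]
orientation: [-2.566, -1.811, 0.002]
force: [-0.4, 0.0, -0.5]
opening: 0.0929
```

{"name": "carry_out", "arguments": {
  "steps": [
    {"xyz": [0, 0, 0], "rot": [0, 0, 0]},
    {"xyz": [0, 0, 0], "rot": [0, 0, 0]},
    {"xyz": [0, 0, 0], "rot": [0, 0, 0]},
    {"xyz": [0, 0, 0], "rot": [0, 0, 0]},
    {"xyz": [0, 0, 0], "rot": [0, 0, 0]},
    {"xyz": [0, 0, 0], "rot": [0, 0, 0]},
    {"xyz": [0, 0, 0], "rot": [0, 0, 0]},
    {"xyz": [0, 0, 0], "rot": [0, 0, 0]},
    {"xyz": [0, 0, 0], "rot": [0, 0, 0]},
    {"xyz": [0, 0, 0], "rot": [0, 0, 0]}
  ],
  "grip": 0.3,
  "force": 15
}}

```text
t: 4.0
tool_pos: [0.5046, 0.0851, 0.0247]
orientation: [2.567, 1.811, -0.0]
force: [-0.1, 1.2, 0.7]
opening: 0.0433
```

```bash
python3 - <<'E'
from h import *
import pickle
s=read_state();print(s['t'],s['tool_pos'],s['orientation'],s['force'],s['opening'])
c=calibration('wrist')
im=read_camera('wrist');cv2.imwrite('pics/w4.png',cv2.resize(im[130:330,200:440,::-1],None,fx=3,fy=3,interpolation=2))
E
```

```text
4.0 [0.50460013 0.085069   0.02467566] [ 2.56687251e+00  1.81126878e+00 -4.35202990e-05] [-0.0789904   1.22538267  0.70869188] 0.043252293506348745
```

View pics/w4.png

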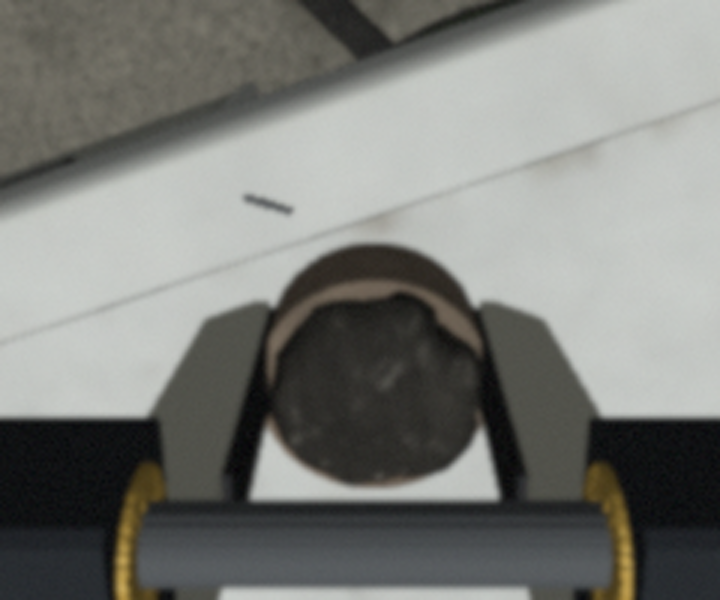

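```bash
python3 - <<'E'
from h import *
s=read_state();p=s['tool_pos']
c=calibration('wrist')
for z in (.034,.030,.025): print(proj('wrist',[p[0],p[1],z],c), atz('wrist',200+374/3,130+385/3,z,c)-p)
E
```

```text
(np.float64(324.195571241516), np.float64(263.16739808201817)) [-0.00283025  0.0012896   0.00934017]
(np.float64(324.20974581313754), np.float64(259.5789389749936)) [-0.0006815   0.00052505  0.00534017]
(np.float64(324.22654783108254), np.float64(255.3253110050673)) [ 0.00200444 -0.00043064  0.00034017]
```

{"name": "carry_out", "arguments": {
  "steps": [
    {"xyz": [0, 0, 1], "rot": [0, 0, 0]},
    {"xyz": [0, 0, 3], "rot": [0, 0, 0]},
    {"xyz": [0, 0, 6], "rot": [0, 0, 0]},
    {"xyz": [0, 0, 9.5], "rot": [0, 0, 0]},
    {"xyz": [0.5, -3, 10], "rot": [0, 0, 0]},
    {"xyz": [1, -6, 10], "rot": [0, 0, 0]},
    {"xyz": [1.5, -9, 10], "rot": [0, 0, 0]},
    {"xyz": [2, -12, 10], "rot": [0, 0, 0]},
    {"xyz": [2, -12, 10], "rot": [0, 0, 0]},
    {"xyz": [2, -12, 10], "rot": [0, 0, 0]}
  ]
}}

```text
t: 5.05
tool_pos: [0.5246, -0.0353, 0.1251]
orientation: [-2.568, -1.809, -0.0]
force: [0.7, 0.6, 0.3]
opening: 0.0427
```

```bash
python3 - <<'E'
from h import *
import pickle
s=read_state();print(s['t'],s['tool_pos'],s['orientation'],s['force'],s['opening'])
c=calibration('wrist');pickle.dump(c,open('c5.pkl','wb'))
im=read_camera('wrist');cv2.imwrite('pics/w5.png',im[:,:,::-1])
E
```

```text
5.05 [ 0.5245931  -0.03531867  0.12506679] [-2.56828771e+00 -1.80903653e+00 -4.41386170e-04] [0.71940354 0.57801875 0.33508061] 0.042745943313621616
```

View pics/w5.png

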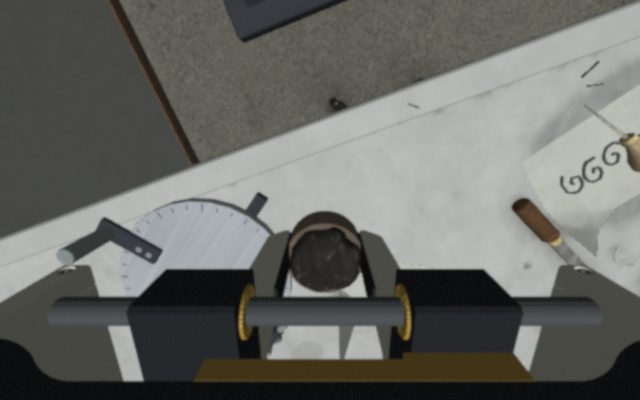

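{"name": "carry_out", "arguments": {
  "steps": [
    {"xyz": [2, -3, 1], "rot": [0, 0, 0]},
    {"xyz": [5, -6, 2], "rot": [0, 0, 0]},
    {"xyz": [8, -9, 2.5], "rot": [0, 0, 0]},
    {"xyz": [11, -12, 2.5], "rot": [0, 0, 0]},
    {"xyz": [13.5, -14, 2.5], "rot": [0, 0, 0]},
    {"xyz": [13.5, -14, 2.5], "rot": [0, 0, 0]},
    {"xyz": [13.5, -14, 2.5], "rot": [0, 0, 0]},
    {"xyz": [13.5, -14, 2.5], "rot": [0, 0, 0]}
  ]
}}

```text
t: 5.9
tool_pos: [0.6591, -0.1733, 0.1495]
orientation: [-2.565, -1.812, 0.0]
force: [-1.0, 0.2, -0.6]
opening: 0.0431
```

```bash
python3 - <<'E'
from h import *
import pickle
s=read_state();print(s['t'],s['tool_pos'],s['orientation'],s['force'],s['opening'],s['dq'])
c=calibration('wrist');pickle.dump(c,open('c6.pkl','wb'))
im=read_camera('wrist');cv2.imwrite('pics/w6.png',im[:,:,::-1])
for p in ([.5606,-.1733,.038],[.5915,-.1514,.041],[.4808,-.2299,.086]):print(proj('wrist',p,c))
E
```

```text
5.9 [ 0.65914474 -0.17330792  0.14949304] [-2.56486564e+00 -1.81248008e+00  4.96994958e-04] [-1.04072891  0.19017845 -0.59114684] 0.04310560493161302 [ 0.00105518 -0.0171202   0.00822154 -0.0008293  -0.00183324 -0.00288529]
(np.float64(287.4740854119578), np.float64(99.43721355519867))
(np.float64(322.33614441333725), np.float64(124.96250279798628))
(np.float64(154.12713749863946), np.float64(6.2051314814794125))
```

View pics/w6.png

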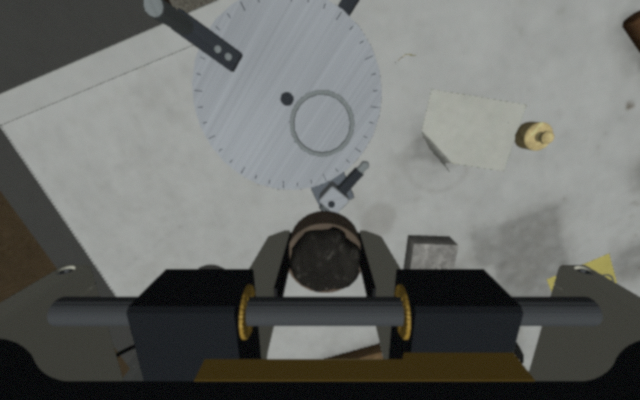

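```bash
python3 - <<'E'
import cv2
im=cv2.imread('pics/w6.png')[0:220,180:400];cv2.imwrite('pics/w6c.png',cv2.resize(im,None,fx=2.7,fy=2.7,interpolation=2))
E
```

```text
(no output)
```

View pics/w6c.png

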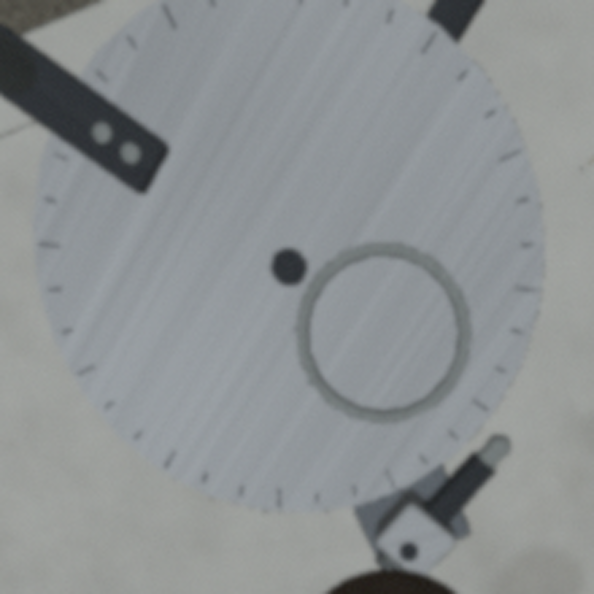

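```bash
python3 - <<'E'
from h import *
import pickle
c=pickle.load(open('c6.pkl','rb'))
n=atz('wrist',322.2,123,.040,c);h=atz('wrist',287,98.7,.038,c);print('nest',n,'hub',h,n-h,np.linalg.norm((n-h)[:2]))
q=atz('wrist',365.2,164.8,.026,c);print('nose',q,q-h,np.linalg.norm((q-h)[:2]),np.degrees(np.arctan2(*(q-h)[1::-1])))
print('stop',atz('wrist',180+415/2.7,535/2.7,.043,c))
s=read_state();p=s['tool_pos'];c=calibration('wrist');print(p)
for z in (.0093,.0053): print(atz('wrist',325,252,p[2]+z,c)-p)
E
```

```text
nest [ 0.5898813  -0.15096256  0.04      ] hub [ 0.55988561 -0.17346794  0.038     ] [0.02999569 0.02250538 0.002     ] 0.03749977777299717
nose [ 0.64245013 -0.12441558  0.026     ] [ 0.08256452  0.04905236 -0.012     ] 0.09603663022255221 30.714943826655755
stop [ 0.6596893  -0.16399691  0.043     ]
[ 0.65914673 -0.17342143  0.14981184]
[-0.00650472  0.00278939  0.0093    ]
[-0.00446311  0.00207277  0.0053    ]
```

```bash
python3 - <<'E'
import cv2
im=cv2.imread('pics/w6.png')[200:310,260:390];cv2.imwrite('pics/w6d.png',cv2.resize(im,None,fx=5.5,fy=5.5,interpolation=2))
E
```

```text
(no output)
```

View pics/w6d.png

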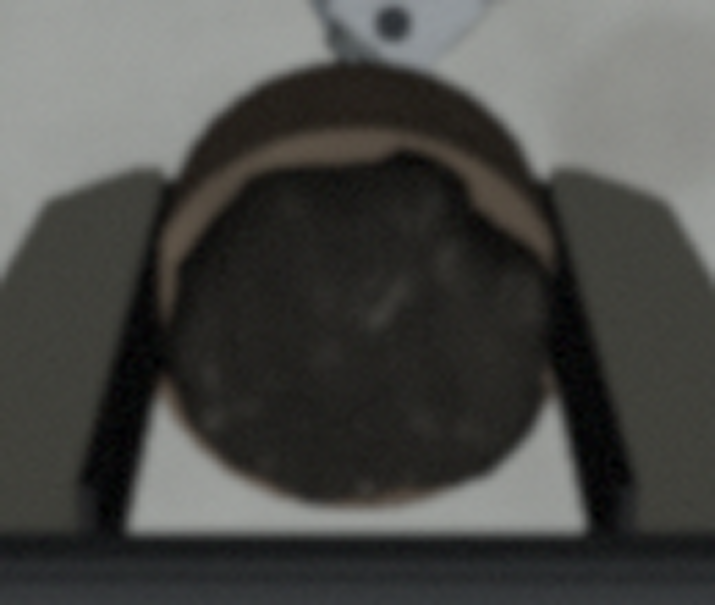

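```bash
python3 - <<'E'
from h import *
import pickle
c=pickle.load(open('c6.pkl','rb'));p=np.array([.6591,-.1733,.1495]);u=p[2]-.0247
ty=np.array([.942,-.335,0])
def vr(oy,r,z):
    f=lambda e:proj('wrist',p*[1,1,0]+[0,0,u+z]+ty*(oy+e),c)[1]
    return f(r),f(-r)
for z in (.026,.028,.030,.032,.034):
  for r in (.0215,.024):
    from scipy.optimize import least_squares
    s=least_squares(lambda x:[a-b for a,b in zip(vr(x[0]/1000,x[1]/1000,z),(292.2,223.3))],[0,21])
    print(z,s.x)
    break
for z in (0,.003,.01,.017):
    for oy in (-.004,-.002,0):print(z,oy,[round(vr(oy,r,z)[1],1) for r in (.018,.0215,.024)])
E
```

```text
0.026 [ 2.1253149  23.21930449]
0.028 [ 0.9794216  22.90451259]
0.03 [-0.16647171 22.58972068]
0.032 [-1.31236501 22.27492878]
0.034 [-2.45825831 21.96013688]
0 -0.004 [np.float64(207.0), np.float64(201.9), np.float64(198.3)]
0 -0.002 [np.float64(209.8), np.float64(204.8), np.float64(201.2)]
0 0 [np.float64(212.6), np.float64(207.7), np.float64(204.1)]
0.003 -0.004 [np.float64(208.5), np.float64(203.4), np.float64(199.7)]
0.003 -0.002 [np.float64(211.3), np.float64(206.3), np.float64(202.7)]
0.003 0 [np.float64(214.2), np.float64(209.2), np.float64(205.6)]
0.01 -0.004 [np.float64(212.2), np.float64(206.9), np.float64(203.1)]
0.01 -0.002 [np.float64(215.1), np.float64(209.9), np.float64(206.2)]
0.01 0 [np.float64(218.1), np.float64(212.9), np.float64(209.2)]
0.017 -0.004 [np.float64(216.2), np.float64(210.7), np.float64(206.8)]
0.017 -0.002 [np.float64(219.3), np.float64(213.9), np.float64(210.0)]
0.017 0 [np.float64(222.3), np.float64(217.0), np.float64(213.1)]
```

{"name": "carry_out", "arguments": {
  "steps": [
    {"xyz": [-2, 0.7, 0], "rot": [0, 0, 0]},
    {"xyz": [-4.5, 1.5, 0], "rot": [0, 0, 0]},
    {"xyz": [-6.8, 2.2, 0], "rot": [0, 0, 0]},
    {"xyz": [-6.8, 2.2, -2], "rot": [0, 0, 0]},
    {"xyz": [-6.8, 2.2, -4], "rot": [0, 0, 0]},
    {"xyz": [-6.8, 2.2, -6], "rot": [0, 0, 0]},
    {"xyz": [-6.8, 2.2, -7.5], "rot": [0, 0, 0]},
    {"xyz": [-6.8, 2.2, -7.5], "rot": [0, 0, 0]},
    {"xyz": [-6.8, 2.2, -7.5], "rot": [0, 0, 0]},
    {"xyz": [-6.8, 2.2, -7.5], "rot": [0, 0, 0]}
  ]
}}

```text
t: 6.95
tool_pos: [0.5925, -0.1531, 0.0761]
orientation: [2.565, 1.811, 0.002]
force: [0.3, -0.3, -0.5]
opening: 0.0429
```

```bash
python3 - <<'E'
from h import *
import pickle
s=read_state();print(s['t'],s['tool_pos'],s['orientation'],s['force'],s['opening'])
c=calibration('wrist')
im=read_camera('wrist');cv2.imwrite('pics/w7.png',cv2.resize(im[130:330,200:440,::-1],None,fx=3,fy=3,interpolation=2))
print(np.array(proj('wrist',[.5905,-.151,.041],c))*3-[600,390])
E
```

```text
6.95 [ 0.59248042 -0.1530813   0.07613502] [2.56525786e+00 1.81054493e+00 1.93496325e-03] [ 0.34549253 -0.29298187 -0.49685544] 0.042903790208391426
[378.36730086 292.87038271]
```

View pics/w7.png

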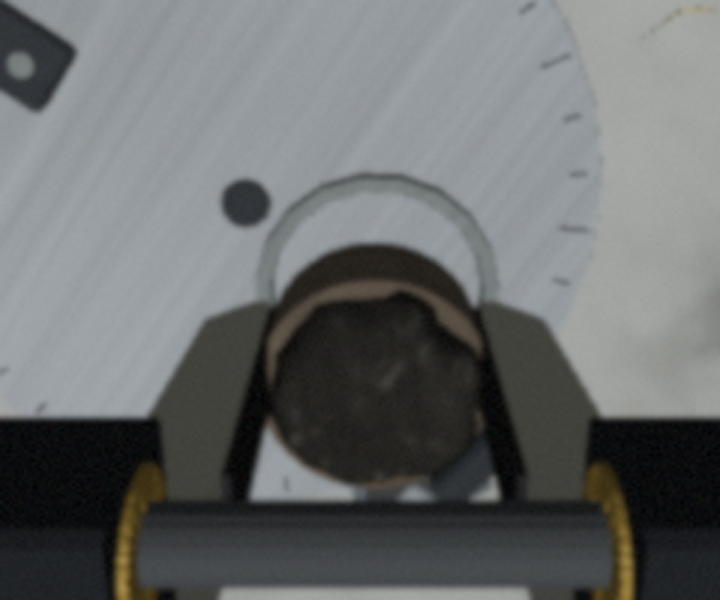

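{"name": "carry_out", "arguments": {
  "steps": [
    {"xyz": [-0.15, 0.2, 0], "rot": [0, 0, 0]},
    {"xyz": [-0.15, 0.2, -0.5], "rot": [0, 0, 0]},
    {"xyz": [-0.15, 0.2, -1], "rot": [0, 0, 0]},
    {"xyz": [-0.15, 0.2, -1.3], "rot": [0, 0, 0]},
    {"xyz": [-0.15, 0.2, -1.3], "rot": [0, 0, 0]},
    {"xyz": [-0.15, 0.2, -1.3], "rot": [0, 0, 0]}
  ]
}}

```text
t: 7.6
tool_pos: [0.5899, -0.1509, 0.0613]
orientation: [-2.567, -1.811, 0.0]
force: [-0.3, -0.3, -0.2]
opening: 0.0427
```

```bash
python3 - <<'E'
from h import *
s=read_state();print(s['t'],s['tool_pos'],s['force'],s['opening'])
c=calibration('wrist')
im=read_camera('wrist');cv2.imwrite('pics/w8.png',cv2.resize(im[130:330,200:440,::-1],None,fx=3,fy=3,interpolation=2))
print(np.array(proj('wrist',[.5905,-.151,.041],c))*3-[600,390])
E
```

```text
7.6 [ 0.58992931 -0.1509155   0.06134567] [-0.28155832 -0.25232148 -0.20120525] 0.042679685260253356
[373.35222679 332.48647982]
```

View pics/w8.png

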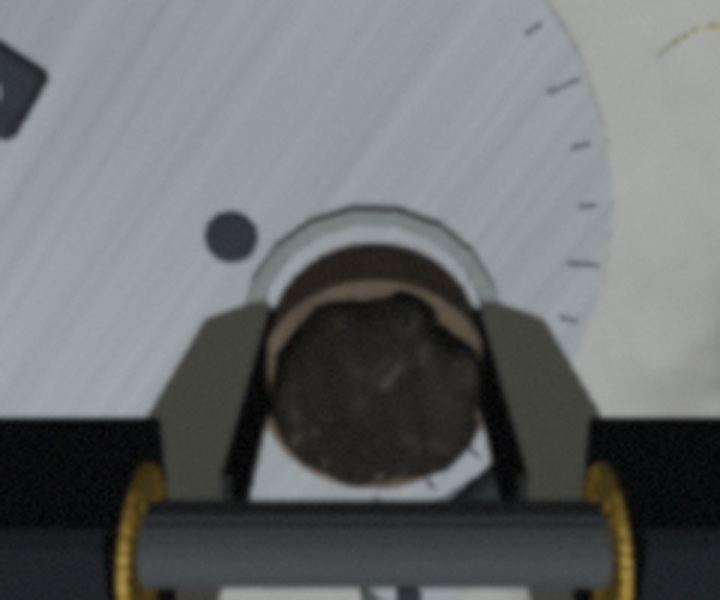

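{"name": "carry_out", "arguments": {
  "steps": [
    {"xyz": [0, 0, -0.05], "rot": [0, 0, 0]},
    {"xyz": [0, 0, -0.05], "rot": [0, 0, 0]},
    {"xyz": [0, 0, -0.05], "rot": [0, 0, 0]}
  ]
}}

```text
t: 7.95
tool_pos: [0.5901, -0.1509, 0.0611]
orientation: [-2.567, -1.811, 0.0]
force: [-0.4, -0.6, -0.5]
opening: 0.043
```

{"name": "carry_out", "arguments": {
  "steps": [
    {"xyz": [0, 0, 0], "rot": [0, 0, 0]},
    {"xyz": [0, 0, 0], "rot": [0, 0, 0]},
    {"xyz": [0, 0, 0], "rot": [0, 0, 0]},
    {"xyz": [0, 0, 0], "rot": [0, 0, 0]},
    {"xyz": [0, 0, 0.5], "rot": [0, 0, 0]},
    {"xyz": [0, 0, 2], "rot": [0, 0, 0]},
    {"xyz": [0, 0, 5], "rot": [0, 0, 0]},
    {"xyz": [0, 0, 8], "rot": [0, 0, 0]},
    {"xyz": [0, 0, 8], "rot": [0, 0, 0]}
  ],
  "grip": 0.72
}}

```text
t: 8.85
tool_pos: [0.5936, -0.1521, 0.1484]
orientation: [2.56, 1.807, 0.009]
force: [0.6, -0.6, 0.1]
opening: 0.0671
```

```bash
python3 - <<'E'
from h import *
s=read_state();print(s['t'],s['tool_pos'],s['force'],s['opening'],s['q'])
c=calibration('wrist')
im=read_camera('wrist');cv2.imwrite('pics/w9.png',im[:,:,::-1])
E
```

```text
8.85 [ 0.59356716 -0.15210655  0.14841479] [ 0.55872691 -0.55494075  0.05864017] 0.06713650638590507 [-3.34506311e-01  2.09725609e-01  1.56096301e+00 -1.66074387e-05
  1.36088438e+00 -1.56358076e+00]
```

View pics/w9.png

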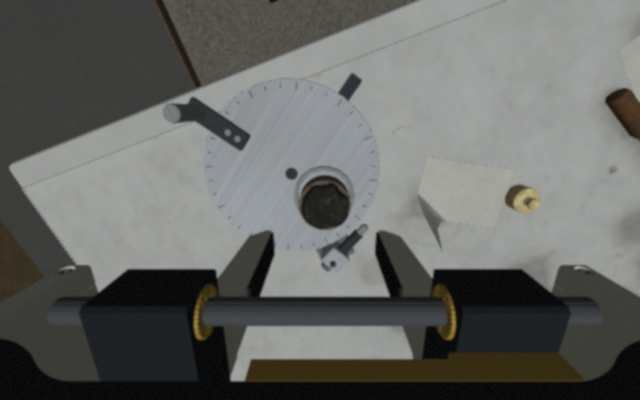

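{"name": "carry_out", "arguments": {
  "steps": [
    {"xyz": [-2, -1.5, 0], "rot": [0, 0, 7]},
    {"xyz": [-4.5, -3, 0], "rot": [0, 0, 15]},
    {"xyz": [-7, -5, 0], "rot": [0, 0, 23]},
    {"xyz": [-9.5, -6.5, 0], "rot": [0, 0, 31]},
    {"xyz": [-11.2, -7.8, 0], "rot": [0, 0, 38]},
    {"xyz": [-11.2, -7.8, 0], "rot": [0, 0, 40]},
    {"xyz": [-11.2, -7.8, 0], "rot": [0, 0, 40]},
    {"xyz": [-11.2, -7.8, 0], "rot": [0, 0, 40]}
  ],
  "grip": 0.34
}}

```text
t: 9.7
tool_pos: [0.478, -0.2287, 0.141]
orientation: [-1.794, -2.578, -0.0]
force: [-0.2, 0.2, 0.4]
opening: 0.0318
```

```bash
python3 - <<'E'
from h import *
s=read_state();print(s['t'],s['tool_pos'],s['force'],s['opening'],s['q'])
print(R.from_rotvec(s['orientation']).as_matrix())
c=calibration('wrist')
im=read_camera('wrist');cv2.imwrite('pics/w10.png',im[:,:,::-1])
for p in ([.4807,-.2305,.086],s['tool_pos']*[1,1,0]+[0,0,.086]): print(proj('wrist',p,c))
E
```

```text
9.7 [ 0.47800402 -0.22872338  0.1409751 ] [-0.21134795  0.15885992  0.44286084] 0.03178315420824319 [-5.43150567e-01  7.15421334e-03  1.79291405e+00  1.22444918e-04
  1.34189963e+00 -2.46888101e+00]
[[-3.47502470e-01  9.37679031e-01 -2.59599685e-04]
 [ 9.37678995e-01  3.47502538e-01  2.96024028e-04]
 [ 3.67787073e-04 -1.40552091e-04 -9.99999922e-01]]
(np.float64(321.4384836203598), np.float64(223.0927983861207))
(np.float64(324.7172578857971), np.float64(220.8570062698089))
```

View pics/w10.png

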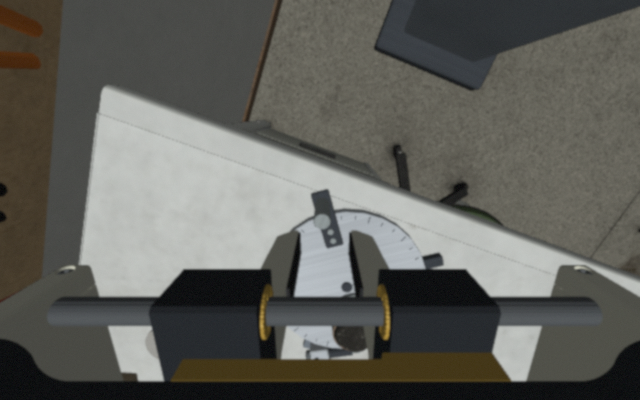

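{"name": "carry_out", "arguments": {
  "steps": [
    {"xyz": [0.25, -0.15, 0], "rot": [0, 0, 0]},
    {"xyz": [0.25, -0.15, -2], "rot": [0, 0, 0]},
    {"xyz": [0.25, -0.15, -4], "rot": [0, 0, 0]},
    {"xyz": [0.25, -0.15, -6], "rot": [0, 0, 0]},
    {"xyz": [0.25, -0.15, -7.4], "rot": [0, 0, 0]},
    {"xyz": [0.25, -0.15, -7.4], "rot": [0, 0, 0]},
    {"xyz": [0.25, -0.15, -7.4], "rot": [0, 0, 0]}
  ]
}}

```text
t: 10.45
tool_pos: [0.4808, -0.2303, 0.0673]
orientation: [-1.792, -2.58, 0.0]
force: [0.4, 0.9, 0.1]
opening: 0.0317
```

```bash
python3 - <<'E'
from h import *
s=read_state();print(s['t'],s['tool_pos'],s['force'],s['opening'],s['q'])
P=s['tool_pos'];H=np.array([.560,-.1734])
r=P[:2]-H;print(np.linalg.norm(r),np.degrees(np.arctan2(r[1],r[0])))
# arc plan : relative to commanded (.4806,-.2303)-ish
for a in range(216,112,-5):
    t=np.radians(a);p=H+.098*np.array([np.cos(t),np.sin(t)]);print(a,(p-P[:2])*100)
E
```

```text
10.45 [ 0.48080631 -0.23034738  0.06734676] [0.36336544 0.85612929 0.10433536] 0.031695383437866036 [-5.42945251e-01  1.00660211e-01  1.84009265e+00 -2.35894837e-05
  1.20112681e+00 -2.47022588e+00]
0.09754303637484978 -144.28047248318288
216 [-0.00899766 -0.06555791]
211 [-0.48087066  0.64736443]
206 [-0.88881277  1.39870033]
201 [-1.2297193   2.18273166]
196 [-1.50099574  2.99349148]
191 [-1.70057751  3.82480941]
186 [-1.82694569  4.67035863]
181 [-1.87913853  5.52370398]
176 [-1.85675881  6.37835101]
171 [-1.75997685  7.22779532]
166 [-1.58952923  8.06557214]
161 [-1.34671316  8.88530548]
156 [-1.0333766   9.68075667]
151 [-0.65190425 10.44587184]
146 [-0.20519933 11.17482802]
141 [ 0.30333846 11.8620774 ]
136 [ 0.86983884 12.5023896 ]
131 [ 1.4899904  13.09089145]
126 [ 2.15907341 13.62310411]
121 [ 2.87199575 14.09497711]
116 [ 3.62333164 14.50291922]
```

{"name": "carry_out", "arguments": {
  "steps": [
    {"xyz": [-0.48, 0.65, 0], "rot": [0, 0, 0]},
    {"xyz": [-0.89, 1.4, 0], "rot": [0, 0, 0]},
    {"xyz": [-1.23, 2.18, 0], "rot": [0, 0, 0]},
    {"xyz": [-1.5, 2.99, 0], "rot": [0, 0, -5]},
    {"xyz": [-1.7, 3.82, 0], "rot": [0, 0, -10]},
    {"xyz": [-1.83, 4.67, 0], "rot": [0, 0, -15]},
    {"xyz": [-1.88, 5.52, 0], "rot": [0, 0, -20]},
    {"xyz": [-1.86, 6.38, 0], "rot": [0, 0, -25]},
    {"xyz": [-1.76, 7.23, 0], "rot": [0, 0, -30]},
    {"xyz": [-1.59, 8.07, 0], "rot": [0, 0, -35]}
  ]
}}

```text
t: 11.45
tool_pos: [0.4649, -0.1491, 0.068]
orientation: [2.487, 1.916, 0.001]
force: [1.4, -2.2, 0.0]
opening: 0.0314
```

```bash
python3 - <<'E'
from h import *
s=read_state();print(s['t'],s['tool_pos'],s['force'],s['opening'],s['q'])
P=s['tool_pos'];H=np.array([.560,-.1734])
r=P[:2]-H;print(np.linalg.norm(r),np.degrees(np.arctan2(r[1],r[0])))
M=R.from_rotvec(s['orientation']).as_matrix();print(np.degrees(np.arctan2(M[1,0],M[0,0])))
c=calibration('wrist')
cv2.imwrite('pics/w11.png',read_camera('wrist')[:,:,::-1])
cv2.imwrite('pics/t11.png',cv2.resize(read_camera('top')[130:290,250:450,::-1],None,fx=4,fy=3.75))
E
```

```text
11.45 [ 0.46491028 -0.14914882  0.06795802] [ 1.42090574 -2.16121222  0.00527406] 0.031406096808147606 [-4.15384106e-01 -2.19885440e-02  1.96510950e+00 -1.63509986e-04
  1.19679717e+00 -1.72819580e+00]
0.09813345261185887 165.6925800877988
75.22196547507396
```

View pics/w11.png

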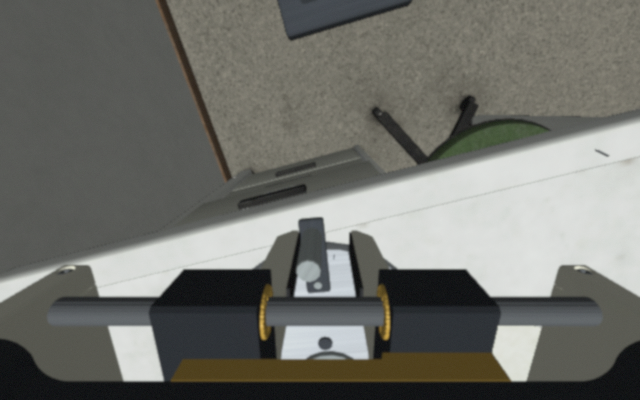

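View pics/t11.png

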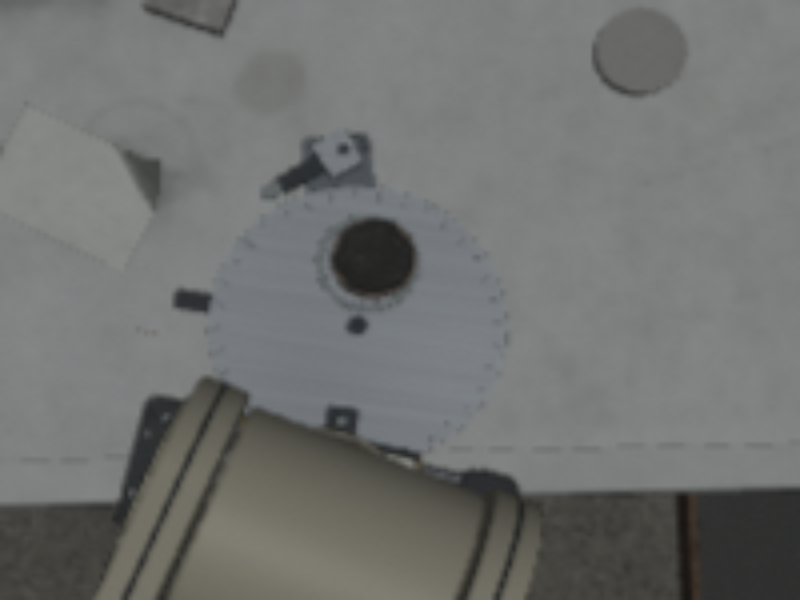

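```bash
python3 - <<'E'
from h import *
H=np.array([.560,-.1734]);f=lambda a:H+.098*np.array([np.cos(np.radians(a)),np.sin(np.radians(a))])
for a in (161,156,151,147,144,141,138,135,133,131): print(a,np.round((f(a)-f(166))*100,2),a-166)
E
```

```text
161 [0.24 0.82] -5
156 [0.56 1.62] -10
151 [0.94 2.38] -15
147 [1.29 2.97] -19
144 [1.58 3.39] -22
141 [1.89 3.8 ] -25
138 [2.23 4.19] -28
135 [2.58 4.56] -31
133 [2.83 4.8 ] -33
131 [3.08 5.03] -35
```

{"name": "carry_out", "arguments": {
  "steps": [
    {"xyz": [0.24, 0.82, 0], "rot": [0, 0, -5]},
    {"xyz": [0.56, 1.62, 0], "rot": [0, 0, -10]},
    {"xyz": [0.94, 2.38, 0], "rot": [0, 0, -15]},
    {"xyz": [1.29, 2.97, 0], "rot": [0, 0, -19]},
    {"xyz": [1.58, 3.39, 0], "rot": [0, 0, -22]},
    {"xyz": [1.89, 3.8, 0], "rot": [0, 0, -25]},
    {"xyz": [2.23, 4.19, 0], "rot": [0, 0, -28]},
    {"xyz": [2.58, 4.56, 0], "rot": [0, 0, -31]},
    {"xyz": [2.83, 4.8, 0], "rot": [0, 0, -33]},
    {"xyz": [3.08, 5.03, 0], "rot": [0, 0, -35]}
  ]
}}

```text
t: 12.55
tool_pos: [0.4953, -0.0995, 0.0674]
orientation: [2.947, 1.088, -0.0]
force: [-1.6, -2.5, 1.3]
opening: 0.0317
```

```bash
cat > st.py <<'E'
from h import *
s=read_state();P=s['tool_pos'];H=np.array([.560,-.1734])
r=P[:2]-H;a=np.arctan2(r[1],r[0])
M=R.from_rotvec(s['orientation']).as_matrix()
t=np.array([np.sin(a),-np.cos(a)])
print(s['t'],P,s['force'],s['opening'],'r',np.linalg.norm(r),'a',np.degrees(a),'yaw',np.degrees(np.arctan2(M[1,0],M[0,0])),'Ftan',s['force'][:2]@t,'tan',t)
E
python3 st.py; python3 - <<'E'
from h import *
im=read_camera('top');cv2.imwrite('pics/t12.png',cv2.resize(im[130:290,250:450,::-1],None,fx=4,fy=3.75))
H=np.array([.560,-.1734]);f=lambda a:H+.098*np.array([np.cos(np.radians(a)),np.sin(np.radians(a))])
for a in range(130,115,-1): print(a,np.round((f(a)-f(131))*100,2),a-131)
E
```

```text
12.55 [ 0.49532745 -0.09953064  0.06740082] [-1.60063549 -2.53979746  1.28410336] 0.03172844971442439 r 0.09817953846321618 a 131.2021122747307 yaw 40.51582117261945 Ftan -2.8773114052361173 tan [0.75239063 0.6587172 ]
130 [0.13 0.11] -1
129 [0.26 0.22] -2
128 [0.4  0.33] -3
127 [0.53 0.43] -4
126 [0.67 0.53] -5
125 [0.81 0.63] -6
124 [0.95 0.73] -7
123 [1.09 0.82] -8
122 [1.24 0.91] -9
121 [1.38 1.  ] -10
120 [1.53 1.09] -11
119 [1.68 1.18] -12
118 [1.83 1.26] -13
117 [1.98 1.34] -14
116 [2.13 1.41] -15
```

View pics/t12.png

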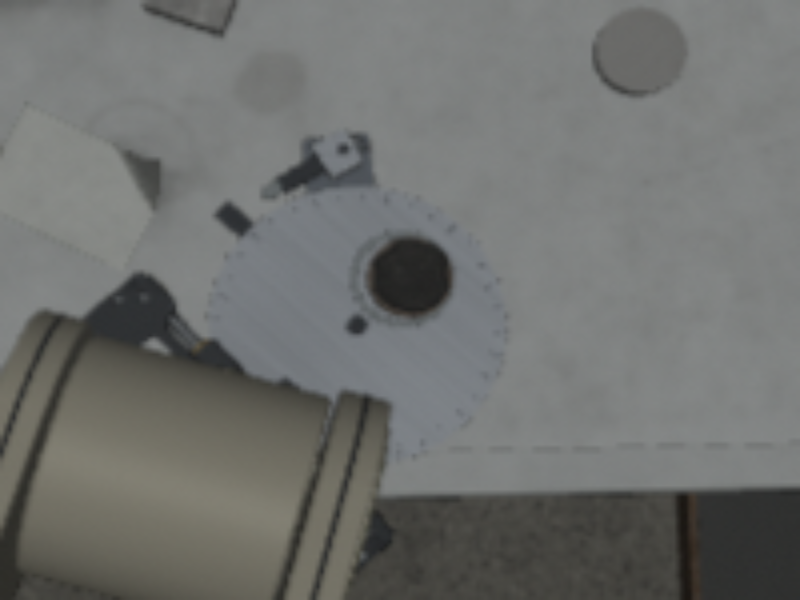

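{"name": "carry_out", "arguments": {
  "steps": [
    {"xyz": [0.13, 0.11, 0], "rot": [0, 0, -1]},
    {"xyz": [0.26, 0.22, 0], "rot": [0, 0, -2]},
    {"xyz": [0.4, 0.33, 0], "rot": [0, 0, -3]},
    {"xyz": [0.53, 0.43, 0], "rot": [0, 0, -4]},
    {"xyz": [0.67, 0.53, 0], "rot": [0, 0, -5]},
    {"xyz": [0.81, 0.63, 0], "rot": [0, 0, -6]},
    {"xyz": [0.81, 0.63, 0], "rot": [0, 0, -6]}
  ]
}}

```text
t: 13.3
tool_pos: [0.5038, -0.0929, 0.067]
orientation: [-3.001, -0.928, -0.0]
force: [-0.5, -1.2, -0.1]
opening: 0.0317
```

```bash
python3 st.py; python3 - <<'E'
from h import *
im=read_camera('top');cv2.imwrite('pics/t13.png',cv2.resize(im[155:235,290:390,::-1],None,fx=7,fy=7,interpolation=2))
H=np.array([.560,-.1734]);f=lambda a:H+.098*np.array([np.cos(np.radians(a)),np.sin(np.radians(a))])
for a in np.arange(125,114,-.5): print(a,np.round((f(a)-f(125))*100,2))
E
```

```text
13.3 [ 0.50375205 -0.0928513   0.0670403 ] [-0.54115236 -1.22796725 -0.12486977] 0.03165786202498443 r 0.09824421064779926 a 124.92697620207814 yaw 34.38085426700778 Ftan -1.146731788147435 tan [0.81988241 0.57253196]
125.0 [0. 0.]
124.5 [0.07 0.05]
124.0 [0.14 0.1 ]
123.5 [0.21 0.14]
123.0 [0.28 0.19]
122.5 [0.36 0.24]
122.0 [0.43 0.28]
121.5 [0.5  0.33]
121.0 [0.57 0.37]
120.5 [0.65 0.42]
120.0 [0.72 0.46]
119.5 [0.8 0.5]
119.0 [0.87 0.54]
118.5 [0.94 0.58]
118.0 [1.02 0.63]
117.5 [1.1  0.67]
117.0 [1.17 0.7 ]
116.5 [1.25 0.74]
116.0 [1.33 0.78]
115.5 [1.4  0.82]
115.0 [1.48 0.85]
114.5 [1.56 0.89]
```

View pics/t13.png

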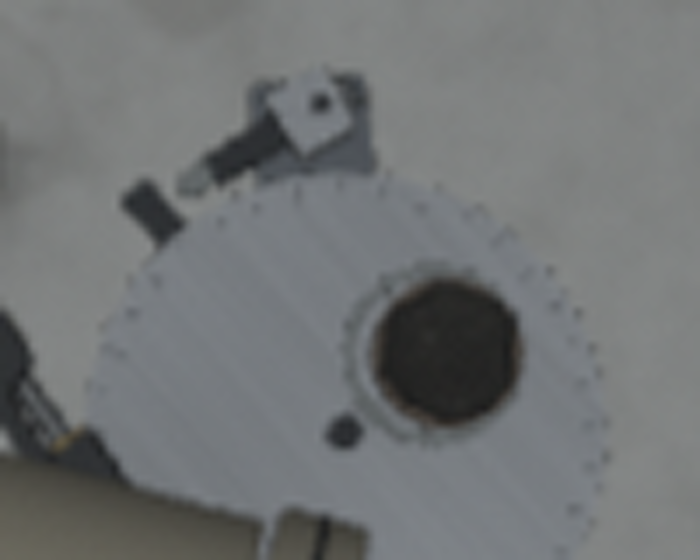

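{"name": "carry_out", "arguments": {
  "steps": [
    {"xyz": [0.07, 0.05, 0], "rot": [0, 0, -0.5]},
    {"xyz": [0.14, 0.1, 0], "rot": [0, 0, -1]},
    {"xyz": [0.21, 0.14, 0], "rot": [0, 0, -1.5]},
    {"xyz": [0.28, 0.19, 0], "rot": [0, 0, -2]},
    {"xyz": [0.28, 0.19, 0], "rot": [0, 0, -2]}
  ]
}}

```text
t: 13.85
tool_pos: [0.5064, -0.0912, 0.0671]
orientation: [-3.017, -0.876, 0.0]
force: [-1.1, -1.5, -1.4]
opening: 0.0317
```

```bash
python3 st.py
```

```text
13.85 [ 0.50643151 -0.09116632  0.06705854] [-1.07281898 -1.45975941 -1.36680934] 0.0316843169747946 r 0.09814255895869473 a 123.080941497962 yaw 32.39142920811979 Ftan -1.6956860346998333 tan [0.83790032 0.54582328]
```

{"name": "carry_out", "arguments": {
  "steps": [
    {"xyz": [0.07, 0.05, 0], "rot": [0, 0, 0]},
    {"xyz": [0.07, 0.05, 0], "rot": [0, 0, 0]}
  ]
}}

```text
t: 14.05
tool_pos: [0.507, -0.0906, 0.067]
orientation: [-3.016, -0.877, 0.0]
force: [-0.9, -1.5, -0.3]
opening: 0.0315
```

```bash
python3 st.py
```

```text
14.05 [ 0.50701915 -0.09059196  0.06703009] [-0.89103141 -1.49204273 -0.32842062] 0.031454369679789124 r 0.09830636796799265 a 122.61124633427751 yaw 32.42250667952755 Ftan -1.5546730505806992 tan [0.84234663 0.53893614]
```

{"name": "carry_out", "arguments": {
  "steps": [
    {"xyz": [0.07, 0.05, 0], "rot": [0, 0, 0]},
    {"xyz": [0.07, 0.05, 0], "rot": [0, 0, 0]}
  ]
}}

```text
t: 14.25
tool_pos: [0.5077, -0.09, 0.067]
orientation: [-3.016, -0.877, 0.0]
force: [-3.3, -1.2, 0.0]
opening: 0.0315
```

```bash
python3 st.py
```

```text
14.25 [ 0.50768797 -0.09003699  0.06701746] [-3.33789304e+00 -1.23268562e+00  2.44615998e-03] 0.031483715903903746 r 0.09841717461646249 a 122.10913202952885 yaw 32.42203946256451 Ftan -3.4825334307814058 tan [0.84703721 0.53153359]
```

{"name": "carry_out", "arguments": {
  "steps": [
    {"xyz": [0.07, 0.04, 0], "rot": [0, 0, 0]},
    {"xyz": [0.07, 0.04, 0], "rot": [0, 0, 0]}
  ]
}}

```text
t: 14.45
tool_pos: [0.5083, -0.0896, 0.067]
orientation: [-3.016, -0.877, 0.001]
force: [-2.6, 0.7, 0.3]
opening: 0.0314
```

```bash
python3 st.py
```

```text
14.45 [ 0.50826557 -0.08961351  0.0670242 ] [-2.58321921  0.65070546  0.33439487] 0.03136214684411295 r 0.09847145846903803 a 121.69348447532863 yaw 32.41934897053758 Ftan -1.856121633910985 tan [0.85087086 0.5253749 ]
```

{"name": "carry_out", "arguments": {
  "steps": [
    {"xyz": [0.07, 0.04, 0], "rot": [0, 0, 0]},
    {"xyz": [0.07, 0.04, 0], "rot": [0, 0, 0]}
  ]
}}

```text
t: 14.65
tool_pos: [0.5088, -0.0893, 0.067]
orientation: [-3.016, -0.877, 0.001]
force: [-5.1, 1.1, 1.8]
opening: 0.0319
```

```bash
python3 st.py;python3 - <<'E'
from h import *
im=read_camera('top');cv2.imwrite('pics/t14.png',cv2.resize(im[155:235,290:390,::-1],None,fx=7,fy=7,interpolation=2))
E
```

```text
14.65 [ 0.50883499 -0.08926587  0.0669896 ] [-5.05656422  1.08232708  1.80309635] 0.03188442360390874 r 0.09847035699466845 a 121.30529888536095 yaw 32.417177941964546 Ftan -3.7580078434230253 tan [0.85441078 0.51959813]
```

View pics/t14.png

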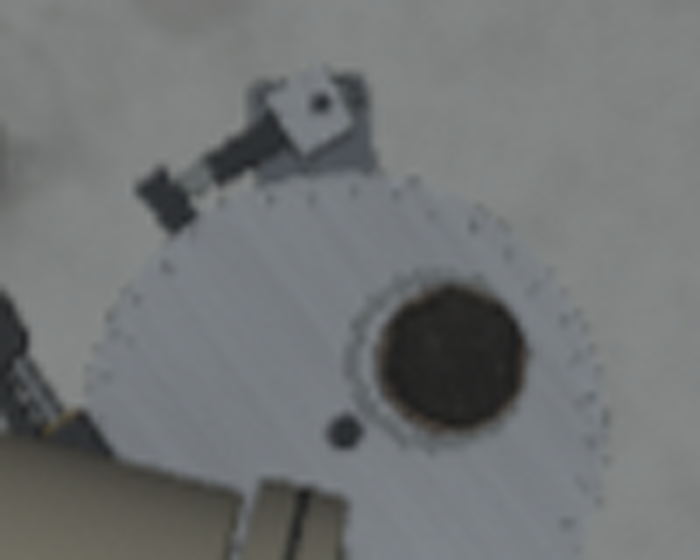

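{"name": "carry_out", "arguments": {
  "steps": [
    {"xyz": [0.08, 0.05, 0], "rot": [0, 0, 0]},
    {"xyz": [0.08, 0.05, 0], "rot": [0, 0, 0]},
    {"xyz": [0.08, 0.05, 0], "rot": [0, 0, 0]}
  ]
}}

```text
t: 15.0
tool_pos: [0.5095, -0.0888, 0.067]
orientation: [-3.016, -0.877, 0.002]
force: [-5.9, 0.2, 2.4]
opening: 0.0318
```

```bash
python3 st.py
```

```text
15.0 [ 0.5094869  -0.08883007  0.06695314] [-5.91750135  0.24225291  2.35730284] 0.03180004367486869 r 0.09850708862137295 a 120.84961466020128 yaw 32.418930657801624 Ftan -4.956046622829262 tan [0.85851618 0.51278648]
```

{"name": "carry_out", "arguments": {
  "steps": [
    {"xyz": [0.08, 0.05, 0], "rot": [0, 0, 0]},
    {"xyz": [0.08, 0.05, 0], "rot": [0, 0, 0]},
    {"xyz": [0.08, 0.05, 0], "rot": [0, 0, 0]}
  ]
}}

```text
t: 15.3
tool_pos: [0.51, -0.0884, 0.0669]
orientation: [-3.016, -0.877, 0.003]
force: [-7.2, 0.0, 2.4]
opening: 0.0319
```

```bash
python3 st.py;python3 - <<'E'
from h import *
im=read_camera('top');cv2.imwrite('pics/t15.png',cv2.resize(im[155:235,290:390,::-1],None,fx=7,fy=7,interpolation=2))
E
```

```text
15.3 [ 0.51002436 -0.08837992  0.06693264] [-7.23672643  0.04548894  2.39506238] 0.03188874924745785 r 0.09862037176506278 a 120.44742971715085 yaw 32.415918729159635 Ftan -6.215690471995501 tan [0.86209448 0.50674758]
```

View pics/t15.png

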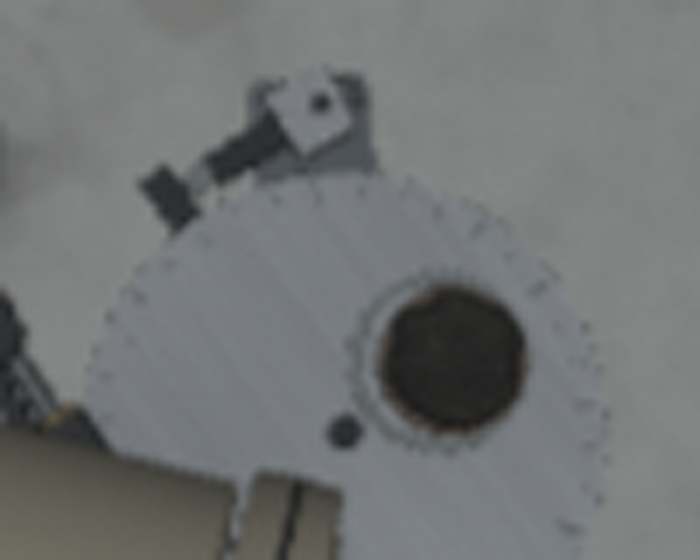

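{"name": "carry_out", "arguments": {
  "steps": [
    {"xyz": [0.08, 0.05, 0], "rot": [0, 0, 0]},
    {"xyz": [0.08, 0.05, 0], "rot": [0, 0, 0]},
    {"xyz": [0.08, 0.05, 0], "rot": [0, 0, 0]},
    {"xyz": [0.08, 0.05, 0], "rot": [0, 0, 0]}
  ]
}}

```text
t: 15.75
tool_pos: [0.5105, -0.088, 0.0669]
orientation: [-3.016, -0.877, 0.003]
force: [-8.7, 1.0, 4.7]
opening: 0.0319
```

```bash
python3 st.py
```

```text
15.75 [ 0.5105429  -0.08797236  0.06690291] [-8.67940959  0.96391374  4.67662901] 0.03187596879975093 r 0.0987111284843836 a 120.06807871673041 yaw 32.41030388887213 Ftan -7.028479058312601 tan [0.86543069 0.50102866]
```

{"name": "carry_out", "arguments": {
  "steps": [
    {"xyz": [-0.04, -0.02, 0], "rot": [0, 0, 0]},
    {"xyz": [-0.09, -0.05, 0], "rot": [0, 0, 0]},
    {"xyz": [-0.13, -0.08, 0], "rot": [0, 0, 0]},
    {"xyz": [-0.17, -0.1, 0], "rot": [0, 0, 0]},
    {"xyz": [-0.21, -0.13, 0], "rot": [0, 0, 0]},
    {"xyz": [-0.26, -0.15, 0], "rot": [0, 0, 0]},
    {"xyz": [-0.34, -0.2, 0], "rot": [0, 0, 0]},
    {"xyz": [-0.43, -0.25, 0], "rot": [0, 0, 0]},
    {"xyz": [-0.6, -0.35, 0], "rot": [0, 0, 0]},
    {"xyz": [-0.6, -0.35, 0], "rot": [0, 0, 0]}
  ]
}}

```text
t: 16.75
tool_pos: [0.5056, -0.0916, 0.0673]
orientation: [3.017, 0.877, 0.001]
force: [1.0, 0.5, 0.0]
opening: 0.0316
```

```bash
python3 st.py;python3 - <<'E'
from h import *
im=read_camera('wrist');cv2.imwrite('pics/w16.png',im[:,:,::-1])
im=read_camera('top');cv2.imwrite('pics/t16.png',cv2.resize(im[155:235,290:390,::-1],None,fx=7,fy=7,interpolation=2))
E
```

```text
16.75 [ 0.50563116 -0.09155669  0.06730836] [0.97201231 0.45630001 0.03065945] 0.031616597259633235 r 0.09825628668388592 a 123.59625127174115 yaw 32.40988527916922 Ftan 1.0621325945019426 tan [0.83295745 0.55333705]
```

View pics/w16.png

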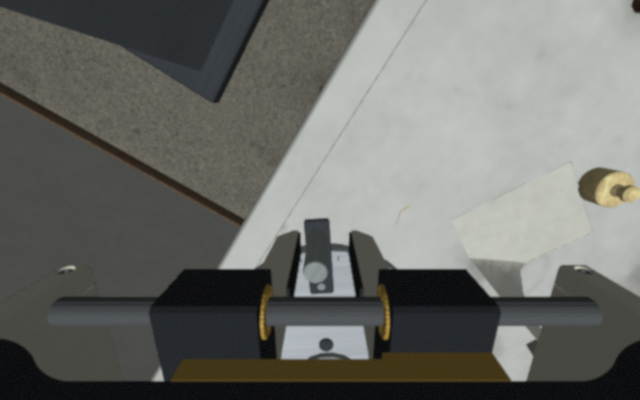

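View pics/t16.png

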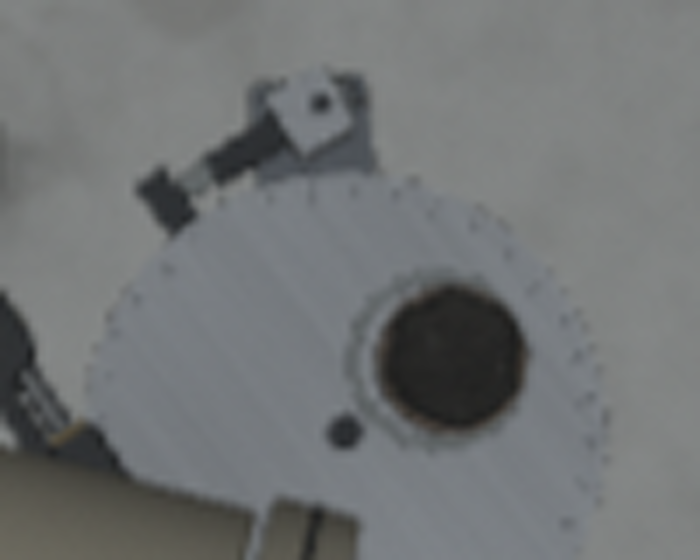

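{"name": "carry_out", "arguments": {
  "steps": [
    {"xyz": [-0.2, -0.12, 0], "rot": [0, 0, 0]},
    {"xyz": [-0.2, -0.12, 1], "rot": [0, 0, 0]},
    {"xyz": [-0.2, -0.12, 3], "rot": [0, 0, 0]},
    {"xyz": [-0.2, -0.12, 6], "rot": [0, 0, 0]},
    {"xyz": [-0.2, -0.12, 9], "rot": [0, 0, 0]},
    {"xyz": [-0.2, 3, 11], "rot": [0, 0, 0]},
    {"xyz": [-0.2, 7, 13], "rot": [0, 0, 0]},
    {"xyz": [-0.2, 11, 13], "rot": [0, 0, 0]},
    {"xyz": [-0.2, 15, 13], "rot": [0, 0, 0]},
    {"xyz": [-0.2, 15, 13], "rot": [0, 0, 0]}
  ]
}}

```text
t: 17.85
tool_pos: [0.5035, 0.0626, 0.1983]
orientation: [-3.014, -0.883, -0.003]
force: [-0.3, -0.8, 0.4]
opening: 0.0316
```

```bash
python3 st.py;python3 - <<'E'
from h import *
im=read_camera('top');cv2.imwrite('pics/t17.png',cv2.resize(im[155:255,290:410,::-1],None,fx=6,fy=6,interpolation=2))
im=read_camera('scene');cv2.imwrite('pics/s17.png',cv2.resize(im[120:300,200:440,::-1],None,fx=3.2,fy=3.2,interpolation=2))
E
```

```text
17.85 [0.5034878  0.06264846 0.1983318 ] [-0.27776418 -0.80370173  0.37204995] 0.03156429334770348 r 0.24271897695280828 a 103.46372822859455 yaw 32.66047870981782 Ftan -0.4572561985145714 tan [0.97251751 0.23282975]
```

View pics/t17.png

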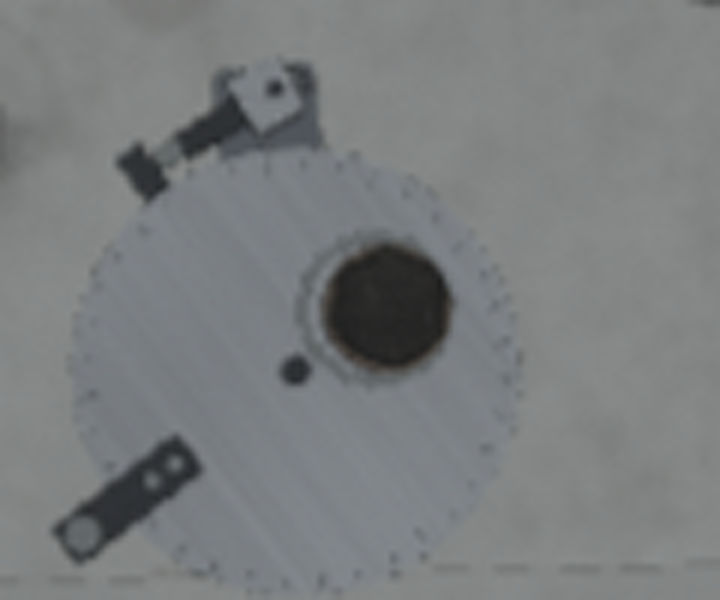

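View pics/s17.png

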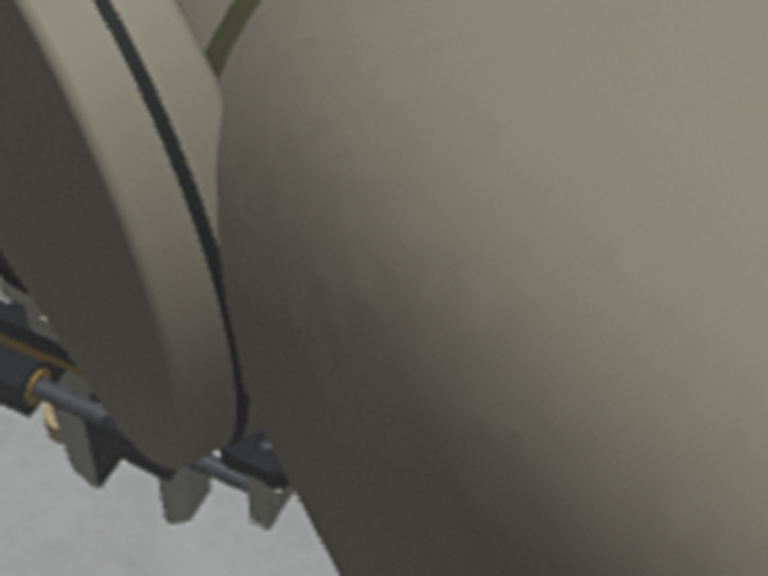

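{"name": "carry_out", "arguments": {
  "steps": [
    {"xyz": [1.2, -3.2, 0], "rot": [0, 0, 0]},
    {"xyz": [2.4, -6.6, 0], "rot": [0, 0, 0]},
    {"xyz": [3.6, -10, 0], "rot": [0, 0, 0]},
    {"xyz": [4.8, -13.5, 0], "rot": [0, 0, 0]},
    {"xyz": [6, -17, 0], "rot": [0, 0, 0]},
    {"xyz": [7.2, -20.5, 0], "rot": [0, 0, 0]},
    {"xyz": [8.4, -24, 0], "rot": [0, 0, 0]},
    {"xyz": [9.5, -27, 0], "rot": [0, 0, 0]},
    {"xyz": [10, -29, 0], "rot": [0, 0, 0]},
    {"xyz": [10, -29, 0], "rot": [0, 0, 0]}
  ]
}}

```text
t: 18.95
tool_pos: [0.6027, -0.236, 0.1968]
orientation: [3.018, 0.87, -0.001]
force: [0.4, -0.3, -0.1]
opening: 0.0317
```

```bash
python3 st.py;python3 - <<'E'
from h import *
im=read_camera('wrist');cv2.imwrite('pics/w18.png',cv2.resize(im[0:290,160:480,::-1],None,fx=2.2,fy=2.2,interpolation=2))
E
```

```text
18.95 [ 0.60270482 -0.23604747  0.19680954] [ 0.44553812 -0.30538907 -0.12696354] 0.031697142558815915 r 0.07581825403213667 a -55.71896979509359 yaw 32.1468673077566 Ftan -0.19613022124766416 tan [-0.82628482 -0.56325251]
```

View pics/w18.png

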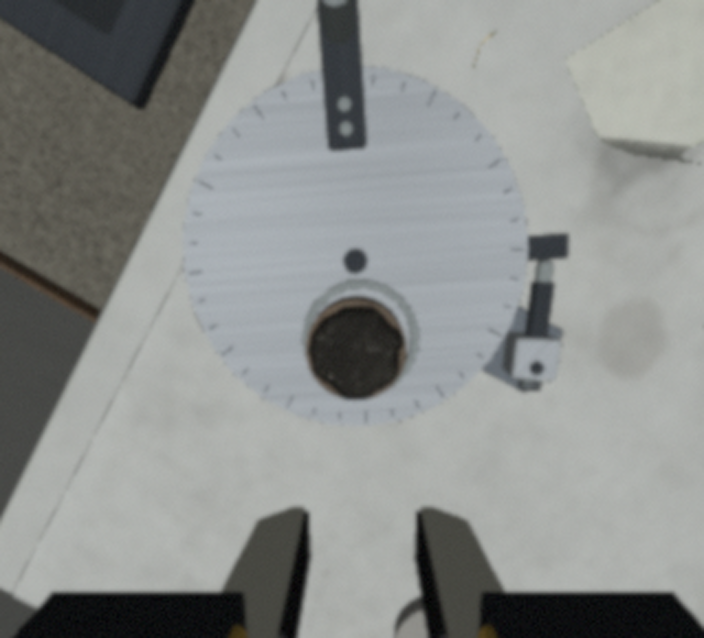

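```bash
python3 - <<'E'
from h import *
c=calibration('wrist')
w=lambda u,v,z:atz('wrist',160+u/2.2,v/2.2,z,c)
h=w(355,261,.038);n=w(361,337,.040);print('hub',h,'nest',n,np.linalg.norm((n-h)[:2]))
for z in (.066,.068,.072):
    b=w(356,349,z);l=w(307,349,z);r=w(405,349,z);print(z,b,b-n,np.linalg.norm(r-l), np.linalg.norm((b-n)[:2]))
E
```

```text
hub [ 0.55979825 -0.17213516  0.038     ] nest [ 0.58178266 -0.20154478  0.04      ] 0.036718383426239926
0.066 [ 0.58084668 -0.20423334  0.066     ] [-0.00093598 -0.00268856  0.026     ] 0.045212050586439276 0.002846826185538881
0.068 [ 0.5806912  -0.20394378  0.068     ] [-0.00109146 -0.00239899  0.028     ] 0.04488861187160591 0.002635611815927855
0.072 [ 0.58038023 -0.20336464  0.072     ] [-0.00140242 -0.00181986  0.032     ] 0.044241734441939067 0.002297533431880755
```

```bash
python3 - <<'E'
from plant import *
print(close_job())
E
```

```text
the job is handed in; nothing more can be done
None
```

I set the pitch block in the ring nest and let go of it. I then turned the stage clockwise by its pin until the lug pressed the plunger in, and handed the job in at about 19 s with the arm clear. No verdict was reported.

- **Pressing:** I moved in steps of under 1 mm near the stop. The last reading before backing off was about 7 N along the push. Taking off about 2 N of drag leaves roughly 5 N on the plunger, about 2 mm of travel. I eased off in small steps and lifted the fingers clear.
- **Last pictures:** The lug still bears on the plunger nose. How firmly it rests there was seen only in the pictures; I did not measure the force after letting go.
- **Block in the nest:** It stands upright inside the ring, 2–3 mm off-centre by my measurement, which is within its clearance.
- **Bystanders:** The arm never came near the tin, the brass weight or the bench block. The tin and the bench block were in view, unmoved, while the arm pushed the pin. I last saw the weight just after easing off the stop, and did not measure any of the three again at the end.
- **Disagreements:** The top camera placed the block about 8 mm away from where the wrist camera did. I trusted the wrist camera and the grasp confirmed it: the opening read 43 mm, as expected. For the stage, the two cameras agreed to about 2 mm. During the final press there was also some sideways and upward force on the fingers, up to about 5 N each.

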